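# Pack the three tibial trays into the shells of their sizes

## Robot

A 6-joint arm with a two-finger parallel gripper is mounted at the origin on the work surface. World frame = base frame: x ahead of the robot, y to its left, z up, the work surface at z = 0. Lengths are in m, angles in rad, forces in N, time in s.
With the tool pointing down it reaches from about 0.3 to 0.775 m from the base axis. Payload 14.6 kg.
Tool frame: the origin (TCP) lies on the centre line of the jaws, within the pads' length; the fingertips stand 14 mm ahead of it and the grasp point (between the pads) lies 5 mm behind it; x points along the fingers, y is the direction in which the jaws open and shut, and the axes are right-handed (so a half turn about x gives the same grasp; the last joint's range is limited). The gripper opens to 94 mm and grips with 3 to 60 N. Pads are 16 mm wide; open, the fingers measure 119 mm over their backs; the gripper's body (75 mm by 177 mm) begins 78 mm behind the grasp point.
Start: joints at [-1.366, 0.3, 1.521, -0, 1.321, -0.067], TCP at [0.148, -0.53, 0.219] pointing down, gripper open.
Joint ranges: [-3.03, 3.03], [-0.79, 2.21], [0.23, 2.52], [-1.04, 4.18], [0, 3.07], [-2.55, 2.55]. Speed limits (rad/s): [2.22, 2.22, 2.57, 3.14, 3.14, 3.14].

## Interface

Orientations are given as [roll, pitch, yaw] about the fixed x, y, z axes, in that order (R = Rz(yaw) Ry(pitch) Rx(roll)).
In Python, from station import * gives the robot as it stands. The module is installed in compiled form; this text tells all that it offers.
- The arm moves only by the shell command python3 -m handwheel 'ROWS' [FORCE]. ROWS is JSON, a list of rows, each a list of 3 entries, a list of its own where there are three numbers: the shift along the tool's x, y, z in mm, then the turn about the tool's x in rad, then the gripper command: -1 is fully open, 1 is shut, values between are in proportion. In form: [[[dx, dy, dz], spin, gripper], ...]. A call has exactly 5 rows; each row is the pose to reach, as a shift and turn from the pose measured when the call began, along the tool's axes at that moment; what a row does not reach only later rows make up. A row lasts 1/10 s, in which the tool goes at most 50 mm and 8.59 degrees, less where a joint would pass 70% of its speed; a pose out of reach is approached as far as the arm can. A call with a gripper value outside its range is refused whole. The fingers move at their own pace and stop on an object; FORCE is the grip in N (left out, the last holds). Time passes only in rows, so rows that repeat a pose let the fingers close, or fill a call up. It gives the time, the measured TCP pose, the force and the opening at its end, in the units of the state.
- get_obs(): the state, without advancing time (a new reading comes with each control period).
- camera(name): name is "side" or "top"; returns (picture, depth): 420x560x3 uint8, blue, green, red; 420x560 float32, m along the optical axis (not along the pixel's ray), 0 where there is no reading.
- camera_info(name): a dict with "fx", "fy", "cx", "cy" (pixels), "extrinsics" (4x4, takes a point from camera to world coordinates). Camera axes: x right, y down, z forward; pixel columns grow to the right and rows downward; lengths in m; the calibration is good to about 2 mm. A picture is of the moment at which its call begins. camera_info takes no time and is no camera call.
- hand_in(): hands the job in, once; it reports no verdict.
The state is a dict: "time_s": time; "qpos": joint angles; "joint_vel": joint speeds; "tau": joint torques, N m; "ee_pos": TCP position; "eef_rot": TCP orientation; "force": force on the tool from outside, world axes, zero at the start; "moment": the same for the moment, N m; "grip_width": finger opening in m.
Only numpy, scipy, OpenCV 4.12 (cv2) and the standard library are available. Lean on these libraries where they do the work, as an engineer would, in place of code of your own. Each camera call takes 0.05 s, during which the arm holds its last target. There are 200 camera calls.

## Task

Pack the three ivory tibial trays - the kidney-shaped plates with an upright stem - for dispatch: put each one, stem up, into the grey packing shell whose well is made for its size (small in small, medium in medium, large in large), lying flat on the floor of the well. Set the trays down, don't drop them, and leave the insert, the femoral part, the mould and the calliper where they are.

Things in the scene. Friction and masses are not known exactly. Their poses are not given: they have to be found in the camera images.
- tray_small_mid (a point): The small tibial tray, ivory resin, loose, standing stem up: a flat kidney-shaped plate 6 mm thick, 40 mm along its x by 60 mm along its y, notched in the middle of its +x edge, with a plain round upright stem 14 mm in diameter at its centre (two low wings beside the stem along y and four small pegs stay below 18 mm). 52 mm tall overall, about 55 g, balanced about the stem. This point is on the stem's axis, half-way up (26 mm above the underside); z is up along the stem.
- tray_medium_mid (a point): The medium tibial tray, ivory resin, loose, standing stem up: a flat kidney-shaped plate 6 mm thick, 48 mm along its x by 72 mm along its y, notched in the middle of its +x edge, with a plain round upright stem 15 mm in diameter at its centre (two low wings beside the stem along y and four small pegs stay below 18 mm). 52 mm tall overall, about 80 g, balanced about the stem. This point is on the stem's axis, half-way up (26 mm above the underside); z is up along the stem.
- tray_large_mid (a point): The large tibial tray, ivory resin, loose, standing stem up: a flat kidney-shaped plate 6 mm thick, 56 mm along its x by 84 mm along its y, notched in the middle of its +x edge, with a plain round upright stem 16 mm in diameter at its centre (two low wings beside the stem along y and four small pegs stay below 18 mm). 52 mm tall overall, about 110 g, balanced about the stem. This point is on the stem's axis, half-way up (26 mm above the underside); z is up along the stem.
- well_small (a point): The small packing shell, dark slate-grey thermoformed plastic, fixed to the shelf: a rounded rectangle 72 by 92 mm, 14 mm high, with one kidney-shaped well for the small tray, 56 mm along x by 76 mm along y, the same outline as the tray and 8 mm wider all round, its notch side at +x. This point is the centre of the well's floor, 2 mm above the shelf; the rim is 12 mm higher. x and y run as the tray's do when it lies in line with the well; z is up.
- well_medium (a point): The medium packing shell, dark slate-grey thermoformed plastic, fixed to the shelf: a rounded rectangle 80 by 104 mm, 14 mm high, with one kidney-shaped well for the medium tray, 64 mm along x by 88 mm along y, the same outline as the tray and 8 mm wider all round, its notch side at +x. This point is the centre of the well's floor, 2 mm above the shelf; the rim is 12 mm higher. x and y run as the tray's do when it lies in line with the well; z is up.
- well_large (a point): The large packing shell, dark slate-grey thermoformed plastic, fixed to the shelf: a rounded rectangle 88 by 116 mm, 14 mm high, with one kidney-shaped well for the large tray, 72 mm along x by 100 mm along y, the same outline as the tray and 8 mm wider all round, its notch side at +x. This point is the centre of the well's floor, 2 mm above the shelf; the rim is 12 mm higher. x and y run as the tray's do when it lies in line with the well; z is up.
- insert: Bystander: a white plastic tibial insert, kidney-shaped like a tray but without any stem, 46 x 70 mm, 15 mm high; loose. Origin at the centre of its underside, z up.
- femoral: Bystander: an ivory resin femoral component, an arch standing on its two ends, 61 x 60 mm, 47 mm high; loose. Origin under its middle on the shelf, z up.
- mould_half: Bystander: a green silicone mould half, a block 66 x 86 x 26 mm with two round cavities; loose. Origin at the centre of its underside, z up.
- calliper: Bystander: a chrome calliper lying flat, 230 mm long along its x, 77 mm across the jaws, 14 mm high; loose. Origin at the middle of its beam at shelf height, z up.

How it is judged:
By the outcome, as a careful person would: the job done as asked, in the order asked, and still so for the second after the job is handed in, with the robot touching nothing.
It also fails if it takes over 88 s, if anything falls off the work surface, if the arm or the gripper's body presses on something with over 40 N, if the wrist force passes 120 N, or if a joint passes its speed limit or range.

## Working session

There is one attempt and no reset: what is moved stays moved. The work goes in short steps, Python scripts to look and compute and a shell command to move; the robot and the scene stay as the last step left them, time stands still between calls to the robot, and variables do not carry over. Pictures are saved under pics/ and viewed, about 12 in all and at most 16, crops included, and the job is handed in when it is done.

```bash
mkdir -p pics; python3 - <<'E'
from station import *
import cv2,numpy as np
for n in("top","side"):
    p,d=camera(n); cv2.imwrite(f"pics/{n}0.png",p); np.save(f"{n}0.npy",d)
    i=camera_info(n); print(n,i)
o=get_obs(); print(o)
E
```

```text
top {'fx': 441.05061584042954, 'fy': 441.05061584042954, 'cx': 272.39592678231696, 'cy': 207.3692238341398, 'extrinsics': array([[-0.00839447, -0.99506498,  0.09886975,  0.49145985],
       [-0.99945533,  0.01150475,  0.03093034, -0.01813305],
       [-0.03191517, -0.09855625, -0.99461957,  1.08927724],
       [ 0.        ,  0.        ,  0.        ,  1.        ]])}
side {'fx': 462.5809430244281, 'fy': 462.5809430244281, 'cx': 274.89871928939584, 'cy': 207.5632159588938, 'extrinsics': array([[-0.98824273, -0.09360897,  0.12088704,  0.46653106],
       [-0.15226621,  0.67410033, -0.72277503,  0.84800843],
       [-0.01383176, -0.73268418, -0.68042823,  0.82814727],
       [ 0.        ,  0.        ,  0.        ,  1.        ]])}
{'time_s': 0.1, 'qpos': array([-1.36559799e+00,  3.00401156e-01,  1.52151391e+00, -9.53074591e-06,
        1.32069382e+00, -6.65903832e-02]), 'joint_vel': array([ 0.00070444, -0.0015495 , -0.00190974,  0.00243386,  0.00130447,
       -0.00037271]), 'tau': array([ 8.25908810e-04, -5.32645655e+01, -3.53283477e+01,  7.09842844e-02,
        2.34820414e-02, -5.13202758e-05]), 'ee_pos': array([ 0.14760565, -0.52959676,  0.2189531 ]), 'eef_rot': array([-1.62830264,  1.56978005,  1.7850811 ]), 'force': array([-0.41704491,  0.14280909,  0.12283999]), 'moment': array([-0.037067  ,  0.03769006, -0.00555471]), 'grip_width': 0.0943838431191216}
```

View pics/top0.png

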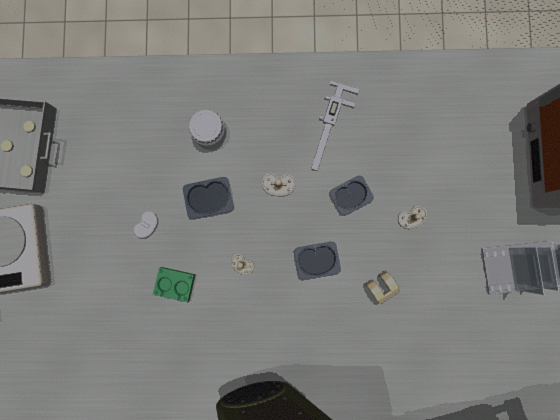

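View pics/side0.png

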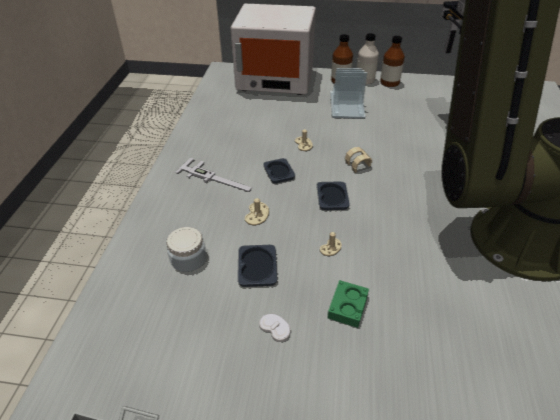

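Top view: shells are large at (208,198), medium at (317,260) and small at (351,195). Trays are at (278,185), (242,264) and (412,217). Next I'll measure them and enlarge the crops.

```bash
cat > h.py <<'E'
from station import *
import cv2,numpy as np
def cloud(n):
    p,d=camera(n); i=camera_info(n); v,u=np.mgrid[0:420,0:560]
    c=np.stack([(u-i['cx'])/i['fx']*d,(v-i['cy'])/i['fy']*d,d],-1)
    E=i['extrinsics']; w=c@E[:3,:3].T+E[:3,3]; w[d==0]=np.nan
    return p,w
E
python3 - <<'E'
from h import *
p,w=cloud("top")
q,ws=cloud("side")
print("table z",np.nanmedian(w[320:350,100:200,2]),np.nanmedian(ws[330:400,380:450,2]))
hsv=cv2.cvtColor(p,cv2.COLOR_BGR2HSV)
ivory=((hsv[...,1]>35)&(hsv[...,0]<35)&(hsv[...,2]>90))
for n,(x,y) in dict(A=(278,185),B=(242,264),C=(412,217)).items():
    m=np.zeros((420,560),bool); m[y-25:y+25,x-25:x+25]=1
    P=w[m&(w[...,2]>0.004)&(w[...,2]<0.025)&ivory]
    S=w[m&(w[...,2]>0.040)]
    r=cv2.minAreaRect((P[:,:2]*1000).astype(np.float32))
    print(n,len(P),"plate",[np.round(t,1) for t in r],"stem top",len(S),S.mean(0).round(4),S[:,2].max().round(4))
for n,(x,y) in dict(A=(257,210),B=(331,243),C=(304,138)).items():
    m=np.zeros((420,560),bool); m[y-25:y+25,x-25:x+25]=1
    S=ws[m&(ws[...,2]>0.030)]; print("side stem",n,len(S),S.mean(0).round(4),S[:,2].max().round(4))
dark=(hsv[...,2]<95)
for n,(x,y) in dict(L=(208,198),M=(317,260),S=(351,195)).items():
    m=np.zeros((420,560),bool); m[y-30:y+30,x-30:x+30]=1
    P=w[m&dark&(w[...,2]<.03)]; R=w[m&(w[...,2]>0.009)&(w[...,2]<.03)]
    for X in(P,R): print(n,len(X),[np.round(t,1) for t in cv2.minAreaRect((X[:,:2]*1000).astype(np.float32))], X[:,2].min().round(4),X[:,2].max().round(4))
tiles=[cv2.resize(p[y-25:y+25,x-25:x+25],(260,260),interpolation=cv2.INTER_CUBIC) for x,y in((278,185),(242,264),(412,217),(208,198),(317,260),(351,195))]
cv2.imwrite("pics/tiles.png",np.vstack([np.hstack(tiles[:3]),np.hstack(tiles[3:])]))
E
```

```text
table z 0.0015688423724211642 -4.671561683877723e-05
A 57 plate [array([6.506e+02, 2.000e-01]), array([55.2, 43.4]), np.float64(84.2)] stem top 37 [6.552e-01 3.000e-04 5.170e-02] 0.059
B 73 plate [array([460.8,  96.2]), array([52.1, 34. ]), np.float64(42.4)] stem top 29 [0.4606 0.0919 0.0523] 0.0581
C 63 plate [array([ 568.9, -326.1]), array([38. , 65.2]), np.float64(31.7)] stem top 40 [ 0.5699 -0.3254  0.0505] 0.0561
side stem A 53 [0.655  0.0032 0.0439] 0.0544
side stem B 53 [0.4602 0.0941 0.0439] 0.054
side stem C 38 [ 0.5697 -0.3242  0.0434] 0.0541
L 1655 [array([624. , 174.7]), array([ 89.2, 115.7]), np.float64(10.7)] -0.0028 0.0211
L 708 [array([625.2, 174.9]), array([ 88.7, 115.9]), np.float64(11.1)] 0.009 0.0211
M 1216 [array([467.2, -89.6]), array([ 80.5, 105.7]), np.float64(9.4)] -0.0027 0.02
M 627 [array([468.5, -91.3]), array([ 80.2, 103.8]), np.float64(9.3)] 0.0092 0.0209
S 886 [array([ 625.1, -177.6]), array([72.3, 94. ]), np.float64(27.2)] -0.0036 0.0201
S 514 [array([ 636.9, -172.4]), array([96.2, 93. ]), np.float64(28.5)] 0.0092 0.0201
```

View pics/tiles.png

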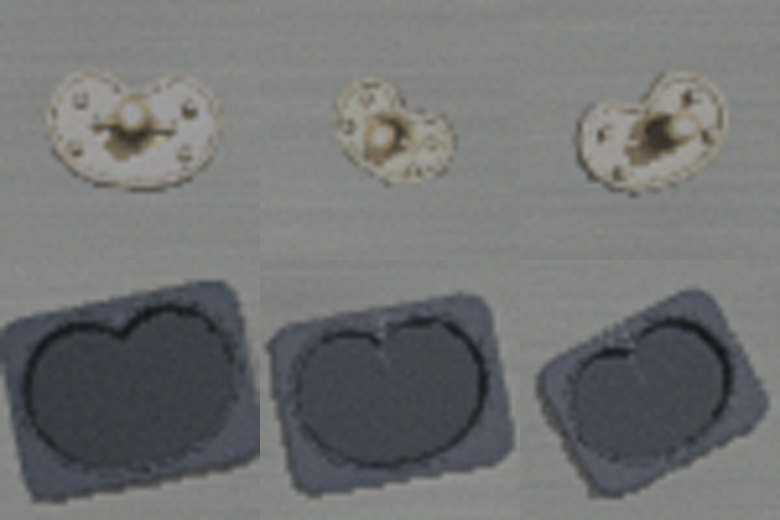

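Tiles (image up is +x, left is +y): large tray notch points up, yaw about -3°. Small tray notch points up and right, yaw about -40°. Medium tray yaw is about +30°. Wells L, M and S are at +11°, +9° and +27°. Next I'll refine the tray yaws, cross-check the wells from the side camera, and set up a row calculator.

```bash
cat >> h.py <<'E'
from scipy.spatial.transform import Rotation as Ro
def go(x,y,z,dyaw=0):
    "shift in tool axes (mm) and spin (rad) to world TCP x,y,z with world yaw change dyaw deg"
    o=get_obs(); R=Ro.from_euler('xyz',o['eef_rot']).as_matrix()
    print("t",round(o['time_s'],2),"tcp",o['ee_pos'].round(4),"R cols x",R[:,0].round(2),"y",R[:,1].round(3),"q",o['qpos'].round(2))
    print("row",(R.T@(np.array([x,y,z])-o['ee_pos'])*1000).round(1),"spin",round(float(-np.radians(dyaw)),3))
E
python3 - <<'E'
from h import *
def mom(P):
    c=P.mean(0); ev,V=np.linalg.eigh(np.cov(P.T)); v=V[:,1]; v=v*np.sign(v[1]) # long axis ~ +y
    return c.round(1),round(float(np.degrees(np.arctan2(-v[0],v[1]))),1),np.sqrt(ev).round(1)
for cam,bx in(("top",dict(A=(278,185),B=(242,264),C=(412,217))),("side",dict(A=(257,214),B=(331,247),C=(304,142)))):
    p,w=cloud(cam); b=p.astype(int); iv=(b[...,2]-b[...,0])>14
    i=camera_info(cam);E=i['extrinsics']; v,u=np.mgrid[0:420,0:560]
    r=np.stack([(u-i['cx'])/i['fx'],(v-i['cy'])/i['fy'],np.ones_like(u)],-1)@E[:3,:3].T
    def at(z): return (E[:3,3]+r*((z-E[2,3])/r[...,2])[...,None])[...,:2]*1000
    for n,(x,y) in bx.items():
        m=np.zeros((420,560),bool); m[y-22:y+22,x-26:x+26]=1
        k=iv&m
        if cam=="side": k&=~(w[...,2]>.012)
        print(cam,n,k.sum(),mom(at(.006)[k]))
    dark=b.max(-1)<95
    for n,(x,y) in (dict(L=(208,198),M=(317,260),S=(351,195)) if cam=="top" else dict(L=(258,265),M=(333,195),S=(279,171))).items():
        m=np.zeros((420,560),bool); m[y-30:y+30,x-28:x+28]=1
        N,l,st,c=cv2.connectedComponentsWithStats((m&dark).astype(np.uint8)); j=1+st[1:,4].argmax()
        print(cam,n,[np.round(t,1) for t in cv2.minAreaRect(at(.012)[l==j].astype(np.float32))],mom(at(.012)[l==j]))
go(.4604,.093,.12)
E
```

```text
top A 147 (array([655.2,   2. ]), -5.3, array([11.1, 17.5]))
top B 161 (array([461. ,  93.1]), -32.7, array([ 9.6, 14.2]))
top C 196 (array([ 570.2, -330.7]), 29.7, array([11.2, 16.2]))
top L [array([623.5, 174.9]), array([ 90.7, 116. ]), np.float64(10.7)] (array([623.5, 174.9]), 9.6, array([25.8, 33. ]))
top M [array([467.8, -89.8]), array([ 80.1, 105.8]), np.float64(9.0)] (array([467.2, -89.1]), 8.6, array([21.5, 28.4]))
top S [array([ 624.7, -176.5]), array([72.6, 94.4]), np.float64(27.1)] (array([ 624.4, -175.8]), 28.0, array([18.8, 24.3]))
side A 367 (array([654.9,   5.2]), -9.0, array([15.8, 23.2]))
side B 240 (array([459.3,  94.7]), -36.7, array([11.4, 17.5]))
side C 178 (array([ 569.2, -323.3]), 19.4, array([14.2, 21.7]))
side L [array([621.8, 178. ]), array([ 87.9, 125.1]), np.float64(10.9)] (array([621.3, 180.4]), 12.0, array([24.8, 35.6]))
side M [array([466.8, -85.5]), array([ 77.7, 116.6]), np.float64(9.8)] (array([466.7, -84.9]), 8.9, array([22.1, 33.2]))
side S [array([ 623.9, -172.2]), array([ 72.6, 106.5]), np.float64(27.7)] (array([ 623.3, -171.2]), 24.1, array([20.2, 30. ]))
t 0.3 tcp [ 0.1476 -0.5298  0.2193] R cols x [-0.  0. -1.] y [ 0.268 -0.963 -0.   ] q [-1.37  0.3   1.52  0.    1.32 -0.07]
row [  99.5 -515.9 -468.5] spin -0.0
```

```bash
R='[[[60,-516,-468],0,-1],[[60,-516,-468],0,-1],[[60,-516,-468],0,-1],[[60,-516,-468],0,-1],[[60,-516,-468],0,-1]]'; python3 -m handwheel '[[[60,-516,-468],0,-1],[[60,-516,-468],0,-1],[[60,-516,-468],0,-1],[[60,-516,-468],0,-1],[[60,-516,-468],0,-1]]' 20; python3 -c "
from h import *; go(.4604,.093,.12)"
```

```text
time_s: 0.8
ee_pos: [0.2597, -0.3053, 0.1979]
eef_rot: [3.127, 1.571, 0.257]
force: [0.7, -0.4, -0.3]
grip_width: 0.094
t 0.8 tcp [ 0.2597 -0.3053  0.1979] R cols x [ 0.  0. -1.] y [ 0.268 -0.963  0.   ] q [-0.96 -0.02  1.94  0.    1.22  0.34]
row [  78.  -330.  -300.1] spin -0.0
```

```bash
python3 -m handwheel '[[[78,-330,-300],0,-1],[[78,-330,-300],0,-1],[[78,-330,-300],0,-1],[[78,-330,-300],0,-1],[[78,-330,-300],0,-1]]' >/dev/null; python3 -c "
from h import *; go(.4604,.093,.12)"
```

```text
t 1.3 tcp [ 0.3704 -0.0851  0.1551] R cols x [ 0. -0. -1.] y [ 0.268 -0.963  0.001] q [-0.32 -0.01  2.04  0.    1.11  0.98]
row [  35.1 -147.5 -134.4] spin -0.0
```

```bash
python3 -m handwheel '[[[35,-147,-134],0,-1],[[35,-147,-134],0,-1],[[35,-147,-134],0,-1],[[35,-147,-134],0,-1],[[35,-147,-134],0,-1]]' >/dev/null; python3 -m handwheel '[[[0,0,0],0,-0.4],[[0,0,0],0,-0.4],[[0,0,0],0,-0.4],[[0,0,0],0,-0.4],[[0,0,0],0,-0.4]]'; python3 - <<'E'
from h import *
go(.4604,.093,.037)
p,w=cloud("side"); cv2.imwrite("pics/s1.png",cv2.resize(p[150:300,250:420],None,fx=4,fy=4,interpolation=cv2.INTER_CUBIC))
E
```

```text
time_s: 2.3
ee_pos: [0.4609, 0.0955, 0.1193]
eef_rot: [2.948, 1.57, 0.08]
force: [0.1, 0.6, -0.1]
grip_width: 0.0659
t 2.3 tcp [0.4609 0.0955 0.1193] R cols x [ 0.  0. -1.] y [ 0.271 -0.963  0.   ] q [ 0.13  0.24  1.85 -0.    1.05  1.42]
row [82.3  2.2  1.2] spin -0.0
```

View pics/s1.png

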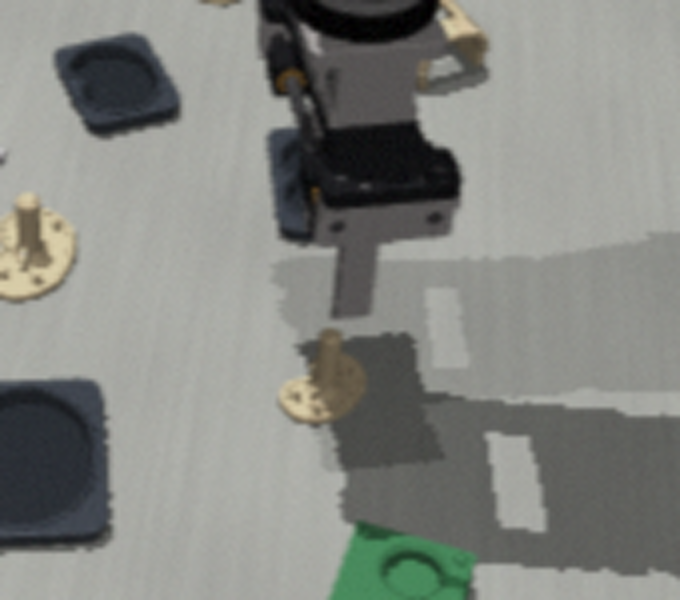

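Gripper is above the small tray: near finger at (352,300), stem top at (330,335). That offset matches the geometry, so I'll descend and grip.

```bash
python3 -m handwheel '[[[40,2,1],0,-0.4],[[82,2,1],0,-0.4],[[82,2,1],0,-0.4],[[82,2,1],0,-0.4],[[82,2,1],0,-0.4]]'; python3 -m handwheel '[[[0,0,0],0,-0.4],[[0,0,0],0,1],[[0,0,0],0,1],[[0,0,0],0,1],[[0,0,0],0,1]]' 20;  python3 -m handwheel '[[[0,0,0],0,1],[[0,0,0],0,1],[[0,0,0],0,1],[[-10,0,0],0,1],[[-20,0,0],0,1]]'
```

```text
time_s: 2.85
ee_pos: [0.4617, 0.0935, 0.0393]
eef_rot: [2.972, 1.567, 0.104]
force: [0.3, 0.8, 0.2]
grip_width: 0.0658
time_s: 3.35
ee_pos: [0.4617, 0.0935, 0.0394]
eef_rot: [2.984, 1.567, 0.117]
force: [0.2, -0.1, -0.8]
grip_width: 0.0376
time_s: 3.85
ee_pos: [0.4616, 0.0935, 0.0601]
eef_rot: [2.976, 1.568, 0.109]
force: [0.6, -0.6, -1.6]
grip_width: 0.0137
```

```bash
python3 -c "
from h import *; go(.6245,-.177,.10,63)"
```

```text
t 3.85 tcp [0.4616 0.0935 0.0601] R cols x [ 0.  0. -1.] y [ 0.271 -0.963  0.001] q [ 0.12  0.33  1.89 -0.    0.91  1.42]
row [-39.5 304.6 -83.7] spin -1.1
```

```bash
python3 -m handwheel '[[[-40,0,0],0,1],[[-40,46,-13],-0.15,1],[[-40,92,-25],-0.3,1],[[-40,138,-38],-0.45,1],[[-40,184,-51],-0.6,1]]'; python3 - <<'E'
from h import *
go(.6245,-.177,.10)
R=Ro.from_euler('xyz',get_obs()['eef_rot']).as_matrix()
E
```

```text
time_s: 4.35
ee_pos: [0.5599, -0.0692, 0.1017]
eef_rot: [2.337, 1.566, 0.048]
force: [0.6, 0.9, -0.8]
grip_width: 0.0135
t 4.35 tcp [ 0.5599 -0.0692  0.1017] R cols x [ 0.  0. -1.] y [ 0.752 -0.659  0.003] q [-0.19  0.45  1.6   0.    1.08  0.53]
row [  2.  119.6  38.5] spin -0.0
```

```bash
python3 -m handwheel '[[[2,48,15],-0.15,1],[[2,90,30],-0.3,1],[[2,119,38],-0.45,1],[[2,119,38],-0.52,1],[[2,119,38],-0.52,1]]';  python3 -m handwheel '[[[0,0,0],0,1],[[0,0,0],0,1],[[0,0,0],0,1],[[0,0,0],0,1],[[0,0,0],0,1]]'; python3 - <<'E'
from h import *
go(.6245,-.177,.045)
p,w=cloud("side"); cv2.imwrite("pics/s2.png",cv2.resize(p[90:240,200:370],None,fx=4,fy=4,interpolation=cv2.INTER_CUBIC))
E
```

```text
time_s: 4.85
ee_pos: [0.6244, -0.1768, 0.1005]
eef_rot: [1.814, 1.566, 0.044]
force: [-0.1, 0.0, -1.6]
grip_width: 0.0134
time_s: 5.35
ee_pos: [0.6244, -0.1766, 0.1006]
eef_rot: [1.818, 1.566, 0.049]
force: [-0.1, 0.9, -0.6]
grip_width: 0.0135
t 5.35 tcp [ 0.6244 -0.1766  0.1006] R cols x [ 0.  0. -1.] y [ 0.98  -0.198  0.004] q [-0.33  0.63  1.34  0.    1.18 -0.13]
row [55.6 -0.1  0.4] spin -0.0
```

View pics/s2.png

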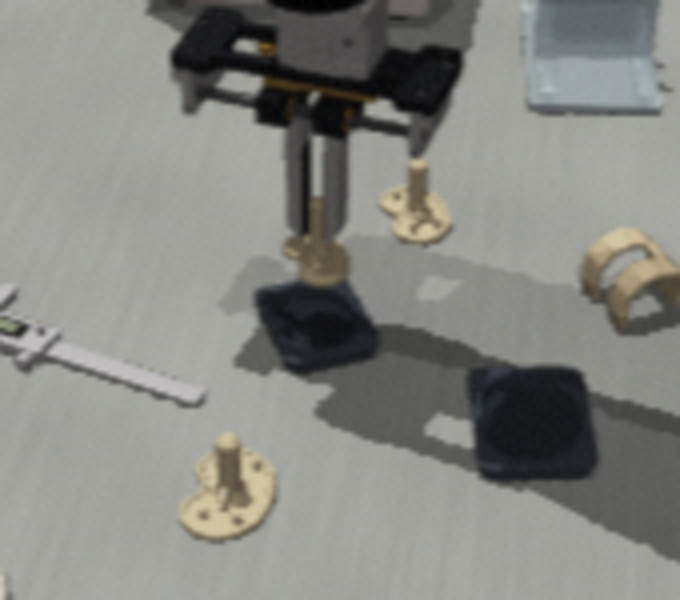

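Tray held upright above the small well: plate at (318,258), well centre at (315,325), long axes parallel. I'll descend most of the way, then measure the plate.

```bash
python3 -m handwheel '[[[20,0,0],0,1],[[35,0,0],0,1],[[45,0,0],0,1],[[50,0,0],0,1],[[50,0,0],0,1]]'; python3 - <<'E'
from h import *
def mom(P):
    c=P.mean(0); ev,V=np.linalg.eigh(np.cov(P.T)); v=V[:,1]; v=v*np.sign(v[1])
    return (c*1000).round(1),round(float(np.degrees(np.arctan2(-v[0],v[1]))),1),(np.sqrt(ev)*1000).round(1)
p,w=cloud("side"); b=p.astype(int); iv=((b[...,2]-b[...,0])>14)
d=np.hypot(w[...,0]-.6245,w[...,1]+.177)<.05
P=w[iv&d&(w[...,2]<.035)]; print(len(P),np.percentile(P[:,2],[5,25,50,75,95]).round(4),mom(P[:,:2]))
cv2.imwrite("pics/s3.png",cv2.resize(p[130:205,240:325],None,fx=8,fy=8,interpolation=cv2.INTER_CUBIC))
E
```

```text
time_s: 5.9
ee_pos: [0.6244, -0.1766, 0.0499]
eef_rot: [1.938, 1.567, 0.168]
force: [0.5, -0.5, -0.0]
grip_width: 0.0133
149 [0.0114 0.015  0.0166 0.0189 0.0282] (array([ 622.7, -173. ]), 33.1, array([10.9, 15. ]))
```

View pics/s3.png

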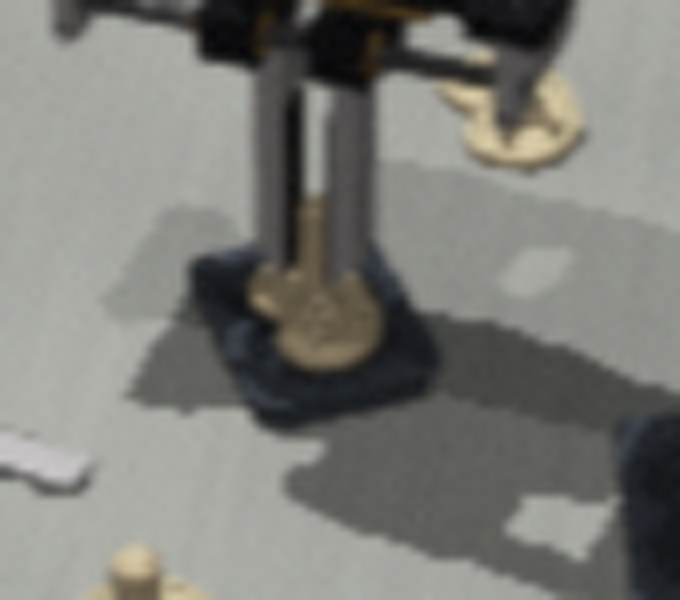

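Plate (centre about (325,315)) sits inside the rim, centred, notch side matching. Underside is about 8 mm above the floor. Lowering gently.

```bash
python3 -m handwheel '[[[2,0,0],0,1],[[4,0,0],0,1],[[5,0,0],0,1],[[6,0,0],0,1],[[6,0,0],0,1]]'; python3 -m handwheel '[[[0.5,0,0],0,1],[[1,0,0],0,1],[[1.5,0,0],0,1],[[2,0,0],0,1],[[2,0,0],0,1]]'
```

```text
time_s: 6.45
ee_pos: [0.6247, -0.1767, 0.0445]
eef_rot: [1.828, 1.566, 0.058]
force: [-0.3, -0.5, -0.1]
grip_width: 0.0137
time_s: 6.95
ee_pos: [0.6247, -0.1767, 0.0425]
eef_rot: [1.834, 1.567, 0.064]
force: [-0.3, 0.2, -1.0]
grip_width: 0.0133
```

```bash
python3 -m handwheel '[[[0.5,0,0],0,1],[[1,0,0],0,1],[[1,0,0],0,1],[[1,0,0],0,1],[[1,0,0],0,1]]'; python3 -m handwheel '[[[0.5,0,0],0,1],[[1,0,0],0,1],[[1,0,0],0,1],[[1,0,0],0,1],[[1,0,0],0,1]]'
```

```text
time_s: 7.45
ee_pos: [0.6247, -0.1767, 0.0415]
eef_rot: [1.827, 1.566, 0.057]
force: [0.7, -0.4, -0.6]
grip_width: 0.0138
time_s: 7.95
ee_pos: [0.6249, -0.1768, 0.0413]
eef_rot: [1.773, 1.566, 0.004]
force: [-2.2, 1.2, 6.7]
grip_width: 0.0134
```

Contact at 6.7 N. Release and lift.

```bash
python3 -m handwheel '[[[0,0,0],0,0],[[0,0,0],0,0],[[0,0,0],0,0],[[0,0,0],0,0],[[0,0,0],0,0]]'; python3 -m handwheel '[[[0,0,0],0,0],[[-40,0,0],0,-0.4],[[-79,0,0],0,-0.4],[[-79,0,0],0,-0.4],[[-79,0,0],0,-0.4]]'; python3 -c "
from h import *; go(.5698,-.3248,.12)"
```

```text
time_s: 8.45
ee_pos: [0.6249, -0.1767, 0.0412]
eef_rot: [1.792, 1.566, 0.022]
force: [0.8, -0.1, 0.9]
grip_width: 0.0462
time_s: 8.95
ee_pos: [0.6247, -0.1768, 0.1208]
eef_rot: [1.712, 1.565, -0.058]
force: [0.3, 0.4, -0.2]
grip_width: 0.0659
t 8.95 tcp [ 0.6247 -0.1768  0.1208] R cols x [ 0.01 -0.   -1.  ] y [ 0.98  -0.198  0.006] q [-0.33  0.6   1.32  0.    1.21 -0.13]
row [  0.5 -24.6 155.9] spin -0.0
```

```bash
python3 -m handwheel '[[[0,-8,50],0,-0.4],[[0,-16,100],0,-0.4],[[0,-25,145],0,-0.4],[[0,-25,158],0,-0.4],[[0,-25,158],0,-0.4]]'; python3 - <<'E'
from h import *
go(.5698,-.327,.039)
p,w=cloud("side"); cv2.imwrite("pics/s4.png",cv2.resize(p[80:200,230:380],None,fx=5,fy=5,interpolation=cv2.INTER_CUBIC))
E
```

```text
time_s: 9.45
ee_pos: [0.5679, -0.328, 0.119]
eef_rot: [1.937, 1.566, 0.165]
force: [0.5, 0.2, -0.1]
grip_width: 0.0661
t 9.45 tcp [ 0.5679 -0.328   0.119 ] R cols x [ 0.  0. -1.] y [ 0.98  -0.2    0.004] q [-0.58  0.62  1.3   0.    1.22 -0.38]
row [80.   1.3 -1.2] spin -0.0
```

View pics/s4.png

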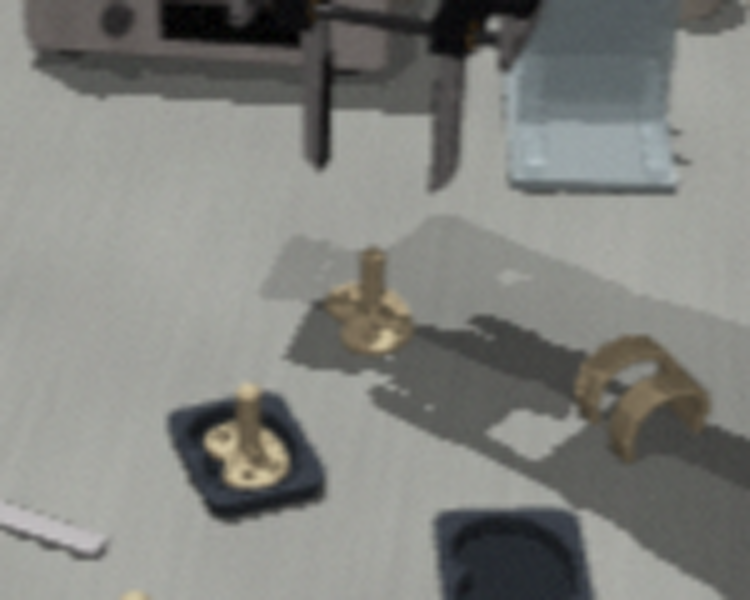

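Small tray lies flat in its well (245,455). Fingers at (317,165) and (440,188) straddle the medium stem (372,250). Descend and grip.

```bash
python3 -m handwheel '[[[40,1,-1],0,-0.4],[[78,1,-1],0,-0.4],[[80,1,-1],0,-0.4],[[80,1,-1],0,-0.3],[[80,1,-1],0,0]]'; python3 -m handwheel '[[[0,0,0],0,1],[[0,0,0],0,1],[[0,0,0],0,1],[[0,0,0],0,1],[[0,0,0],0,1]]' 25;  python3 -m handwheel '[[[0,0,0],0,1],[[0,0,0],0,1],[[0,0,0],0,1],[[0,0,0],0,1],[[-10,0,0],0,1]]'; python3 -c "
from h import *; go(.4675,-.0905,.11,-15)"
```

```text
time_s: 10.0
ee_pos: [0.5715, -0.3254, 0.0415]
eef_rot: [1.676, 1.564, -0.094]
force: [-0.4, -0.5, -0.1]
grip_width: 0.0558
time_s: 10.5
ee_pos: [0.5715, -0.3254, 0.0416]
eef_rot: [1.673, 1.564, -0.097]
force: [-1.1, -0.7, -0.0]
grip_width: 0.0161
time_s: 11.0
ee_pos: [0.5708, -0.3251, 0.0505]
eef_rot: [1.895, 1.566, 0.125]
force: [-0.1, 0.7, 0.2]
grip_width: 0.0142
t 11.0 tcp [ 0.5708 -0.3251  0.0505] R cols x [ 0.01  0.   -1.  ] y [ 0.98  -0.198  0.005] q [-0.57  0.7   1.34  0.    1.1  -0.38]
row [ -59.9 -147.4 -209.6] spin 0.262
```

```bash
python3 -m handwheel '[[[-45,0,0],0,1],[[-60,-28,-40],0.07,1],[[-60,-56,-80],0.14,1],[[-60,-84,-120],0.2,1],[[-60,-112,-160],0.26,1]]'; python3 -c "
from h import *; go(.4675,-.0905,.11)"
```

```text
time_s: 11.5
ee_pos: [0.4914, -0.1445, 0.1109]
eef_rot: [2.093, 1.565, 0.06]
force: [0.4, -0.4, -0.8]
grip_width: 0.0143
t 11.5 tcp [ 0.4914 -0.1445  0.1109] R cols x [ 0.01  0.   -1.  ] y [ 0.895 -0.446  0.005] q [-0.36  0.33  1.75  0.    1.05  0.1 ]
row [  0.8 -45.5 -37.7] spin -0.0
```

```bash
python3 -m handwheel '[[[0,-30,-25],0,1],[[0,-45,-38],0,1],[[20,-45,-38],0,1],[[45,-45,-38],0,1],[[58,-45,-38],0,1]]'; python3 - <<'E'
from h import *
go(.4675,-.0905,.052)
p,w=cloud("side"); cv2.imwrite("pics/s5.png",cv2.resize(p[150:230,280:390],None,fx=7,fy=7,interpolation=cv2.INTER_CUBIC))
E
```

```text
time_s: 12.0
ee_pos: [0.4681, -0.0902, 0.052]
eef_rot: [2.13, 1.565, 0.098]
force: [-0.0, 1.1, -0.9]
grip_width: 0.0149
t 12.0 tcp [ 0.4681 -0.0902  0.052 ] R cols x [ 0.01  0.   -1.  ] y [ 0.895 -0.445  0.005] q [-0.27  0.36  1.88  0.    0.9   0.19]
row [-0.  -0.4  0.5] spin -0.0
```

View pics/s5.png

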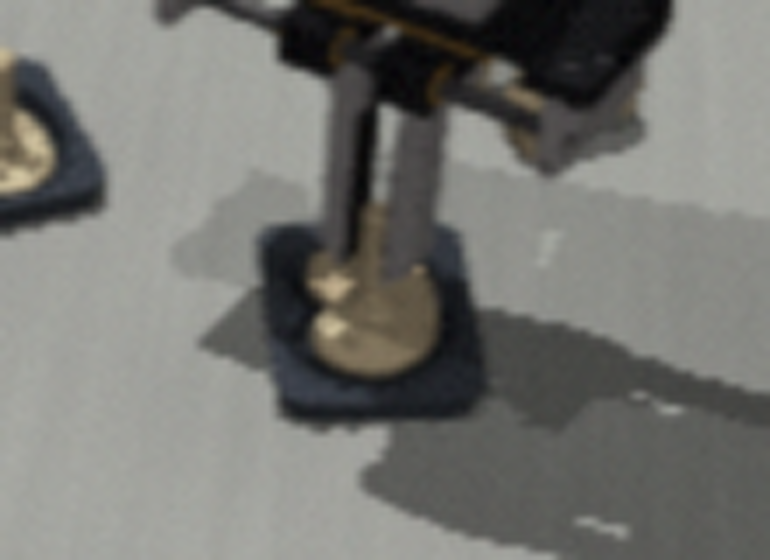

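Medium plate (375,315) is centred in its shell with the notch matching the well's left side. Lower gently.

```bash
python3 -m handwheel '[[[2,0,0],0,1],[[4,0,0],0,1],[[5,0,0],0,1],[[6,0,0],0,1],[[7,0,0],0,1]]'; python3 -m handwheel '[[[0.5,0,0],0,1],[[1,0,0],0,1],[[1.5,0,0],0,1],[[1.5,0,0],0,1],[[1.5,0,0],0,1]]'; python3 -m handwheel '[[[0.3,0,0],0,1],[[0.6,0,0],0,1],[[0.8,0,0],0,1],[[0.8,0,0],0,1],[[0.8,0,0],0,1]]'
```

```text
time_s: 12.55
ee_pos: [0.4677, -0.0903, 0.0439]
eef_rot: [2.25, 1.566, 0.218]
force: [0.0, -0.5, -0.9]
grip_width: 0.0144
time_s: 13.05
ee_pos: [0.4679, -0.0903, 0.0434]
eef_rot: [2.209, 1.566, 0.177]
force: [-6.9, 2.4, 15.7]
grip_width: 0.0145
time_s: 13.55
ee_pos: [0.4682, -0.0903, 0.0434]
eef_rot: [2.173, 1.565, 0.141]
force: [-4.6, 1.8, 14.1]
grip_width: 0.0142
```

```bash
python3 -m handwheel '[[[0,0,0],0,0],[[0,0,0],0,0],[[0,0,0],0,0],[[0,0,0],0,0],[[0,0,0],0,0]]'; python3 -m handwheel '[[[0,0,0],0,0],[[-40,0,0],0,-0.4],[[-77,0,0],0,-0.4],[[-77,0,0],0,-0.4],[[-77,0,0],0,-0.4]]'; python3 -c "
from h import *; go(.655,.002,.12)"
```

```text
time_s: 14.05
ee_pos: [0.4681, -0.0902, 0.0433]
eef_rot: [2.183, 1.566, 0.15]
force: [0.2, -0.4, 0.8]
grip_width: 0.0465
time_s: 14.55
ee_pos: [0.4679, -0.0904, 0.1206]
eef_rot: [2.107, 1.564, 0.074]
force: [0.3, 0.7, -0.9]
grip_width: 0.0657
t 14.55 tcp [ 0.4679 -0.0904  0.1206] R cols x [ 0.01  0.   -1.  ] y [ 0.895 -0.446  0.005] q [-0.27  0.25  1.84  0.    1.05  0.19]
row [   1.8  126.3 -166.1] spin -0.0
```

```bash
python3 -m handwheel '[[[1,30,-40],0,-0.4],[[1,60,-79],0,-0.4],[[1,90,-118],0,-0.4],[[1,120,-157],0,-0.4],[[1,126,-166],0,-0.4]]'; python3 - <<'E'
from h import *
go(.655,.002,.039)
p,w=cloud("side"); cv2.imwrite("pics/s6.png",cv2.resize(p[110:300,200:400],None,fx=3,fy=3,interpolation=cv2.INTER_CUBIC))
E
```

```text
time_s: 15.05
ee_pos: [0.6566, 0.0044, 0.1177]
eef_rot: [2.251, 1.567, 0.22]
force: [-1.5, 0.6, 0.2]
grip_width: 0.0661
t 15.05 tcp [0.6566 0.0044 0.1177] R cols x [ 0.  0. -1.] y [ 0.896 -0.444  0.003] q [-0.05  0.62  1.29  0.    1.22  0.41]
row [78.7 -0.6  3.1] spin -0.0
```

View pics/s6.png

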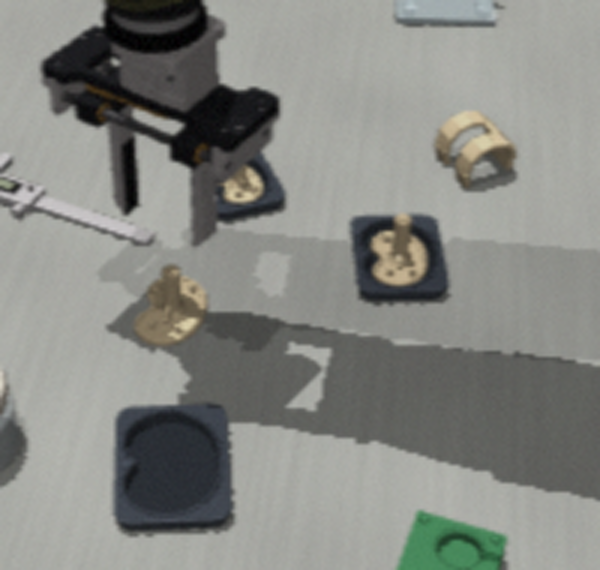

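Medium tray is flat in its well (400,255). Fingers at (125,210) and (205,240) straddle the large stem (172,270), with the calliper tip (150,237) clear. Descend and grip.

```bash
python3 -m handwheel '[[[40,0,3],0,-0.4],[[76,0,3],0,-0.4],[[78,0,3],0,-0.4],[[78,0,3],0,-0.3],[[78,0,3],0,0]]'; python3 -m handwheel '[[[0,0,0],0,1],[[0,0,0],0,1],[[0,0,0],0,1],[[0,0,0],0,1],[[0,0,0],0,1]]' 30;  python3 -m handwheel '[[[0,0,0],0,1],[[0,0,0],0,1],[[0,0,0],0,1],[[0,0,0],0,1],[[-10,0,0],0,1]]'; python3 -c "
from h import *; go(.6235,.1745,.11,16)"
```

```text
time_s: 15.6
ee_pos: [0.6558, 0.0013, 0.0417]
eef_rot: [2.147, 1.565, 0.116]
force: [1.0, -0.2, 0.3]
grip_width: 0.0562
time_s: 16.1
ee_pos: [0.6559, 0.0013, 0.0418]
eef_rot: [2.137, 1.565, 0.106]
force: [1.7, -0.6, 1.7]
grip_width: 0.0165
time_s: 16.6
ee_pos: [0.655, 0.0013, 0.0507]
eef_rot: [2.274, 1.567, 0.243]
force: [-0.1, -0.6, -2.0]
grip_width: 0.0151
t 16.6 tcp [0.655  0.0013 0.0507] R cols x [ 0.  0. -1.] y [ 0.896 -0.444  0.003] q [-0.05  0.7   1.34  0.    1.1   0.41]
row [ -59.2 -104.9 -141.3] spin -0.279
```

```bash
python3 -m handwheel '[[[-45,0,0],0,1],[[-60,-28,-38],-0.08,1],[[-60,-56,-76],-0.16,1],[[-60,-84,-113],-0.24,1],[[-60,-105,-141],-0.28,1]]'; python3 -m handwheel '[[[20,0,0],0,1],[[45,0,0],0,1],[[57,0,0],0,1],[[57,0,0],0,1],[[57,0,0],0,1]]'; python3 - <<'E'
from h import *
go(.6235,.1745,.052)
p,w=cloud("side"); cv2.imwrite("pics/s7.png",cv2.resize(p[200:300,200:320],None,fx=6,fy=6,interpolation=cv2.INTER_CUBIC))
E
```

```text
time_s: 17.1
ee_pos: [0.6225, 0.1768, 0.1117]
eef_rot: [2.047, 1.567, 0.3]
force: [0.8, -0.4, -0.9]
grip_width: 0.0156
time_s: 17.6
ee_pos: [0.6232, 0.1767, 0.0557]
eef_rot: [2.039, 1.566, 0.292]
force: [-0.3, 0.3, -1.0]
grip_width: 0.0154
t 17.6 tcp [0.6232 0.1767 0.0557] R cols x [ 0.  0. -1.] y [ 0.984 -0.176  0.004] q [0.22 0.68 1.37 0.   1.09 0.4 ]
row [3.7 0.7 2.1] spin -0.0
```

View pics/s7.png

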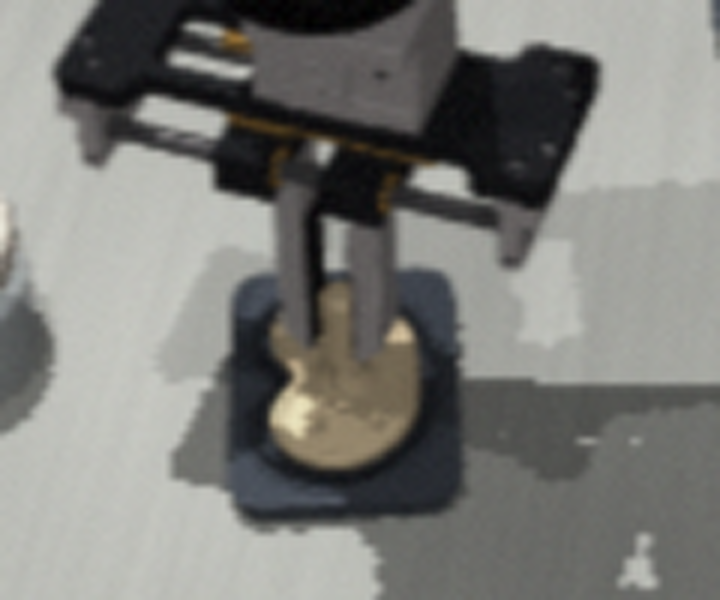

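Large plate (345,400) is above its well, notch to the left as in the well, with a ~2 mm y offset to correct. Lower gently.

```bash
python3 -m handwheel '[[[1,1,2],0,1],[[4,1,2],0,1],[[7,1,2],0,1],[[9,1,2],0,1],[[10.5,1,2],0,1]]'; python3 -m handwheel '[[[0.3,0,0],0,1],[[0.6,0,0],0,1],[[0.9,0,0],0,1],[[1.2,0,0],0,1],[[1.2,0,0],0,1]]'
```

```text
time_s: 18.15
ee_pos: [0.624, 0.1746, 0.0453]
eef_rot: [2.036, 1.566, 0.289]
force: [-0.1, -0.0, -0.9]
grip_width: 0.0154
time_s: 18.65
ee_pos: [0.624, 0.1746, 0.0441]
eef_rot: [2.037, 1.565, 0.29]
force: [0.6, -0.2, -1.3]
grip_width: 0.0153
```

```bash
python3 -m handwheel '[[[0.3,0,0],0,1],[[0.6,0,0],0,1],[[0.8,0,0],0,1],[[0.8,0,0],0,1],[[0.8,0,0],0,1]]'
```

```text
time_s: 19.15
ee_pos: [0.6242, 0.1746, 0.0437]
eef_rot: [2.019, 1.565, 0.272]
force: [-0.5, -0.6, 5.6]
grip_width: 0.0155
```

```bash
python3 -m handwheel '[[[0,0,0],0,0],[[0,0,0],0,0],[[0,0,0],0,0],[[0,0,0],0,0],[[0,0,0],0,0]]'; python3 -m handwheel '[[[0,0,0],0,0],[[-40,0,0],0,0],[[-80,0,0],0,0],[[-120,0,0],0,0],[[-150,0,0],0,0]]'; python3 -c "
from h import *; go(.35,.25,.22)"
```

```text
time_s: 19.65
ee_pos: [0.6241, 0.1746, 0.0435]
eef_rot: [2.03, 1.565, 0.283]
force: [1.2, -0.8, -0.4]
grip_width: 0.047
time_s: 20.15
ee_pos: [0.6236, 0.1744, 0.1964]
eef_rot: [2.006, 1.563, 0.258]
force: [-0.7, 0.4, 0.1]
grip_width: 0.0469
t 20.15 tcp [0.6236 0.1744 0.1964] R cols x [ 0.01  0.   -1.  ] y [ 0.984 -0.176  0.007] q [0.22 0.53 1.25 0.   1.35 0.39]
row [ -25.5 -282.4  -26.4] spin -0.0
```

```bash
python3 -m handwheel '[[[-26,-50,-5],0,0],[[-26,-100,-9],0,0],[[-26,-150,-14],0,0],[[-26,-200,-18],0,0],[[-26,-240,-22],0,0]]'; python3 -m handwheel '[[[0,-20,0],0,0],[[0,-40,0],0,0],[[0,-40,0],0,0],[[0,-40,0],0,0],[[0,-40,0],0,0]]'; python3 - <<'E'
from h import *
p,w=cloud("top"); cv2.imwrite("pics/t9.png",cv2.resize(p[70:310,120:450],(800,582),interpolation=cv2.INTER_CUBIC))
for n,(x,y) in dict(L=(.6235,.1745),M=(.4675,-.0905),S=(.6245,-.177)).items():
    S=w[(np.hypot(w[...,0]-x,w[...,1]-y)<.03)&(w[...,2]>.035)]; print(n,S.mean(0).round(4))
p,w=cloud("side"); cv2.imwrite("pics/s9.png",cv2.resize(p[120:320,200:400],None,fx=3,fy=3,interpolation=cv2.INTER_CUBIC))
E
```

```text
time_s: 20.65
ee_pos: [0.3889, 0.2383, 0.2208]
eef_rot: [2.026, 1.562, 0.278]
force: [0.1, 1.4, 0.8]
grip_width: 0.0465
time_s: 21.15
ee_pos: [0.3503, 0.2452, 0.2205]
eef_rot: [2.021, 1.562, 0.272]
force: [1.2, 0.6, 0.4]
grip_width: 0.0469
L [0.6237 0.1724 0.0524]
M [ 0.4676 -0.0907  0.0537]
S [ 0.6238 -0.1773  0.0512]
```

View pics/t9.png

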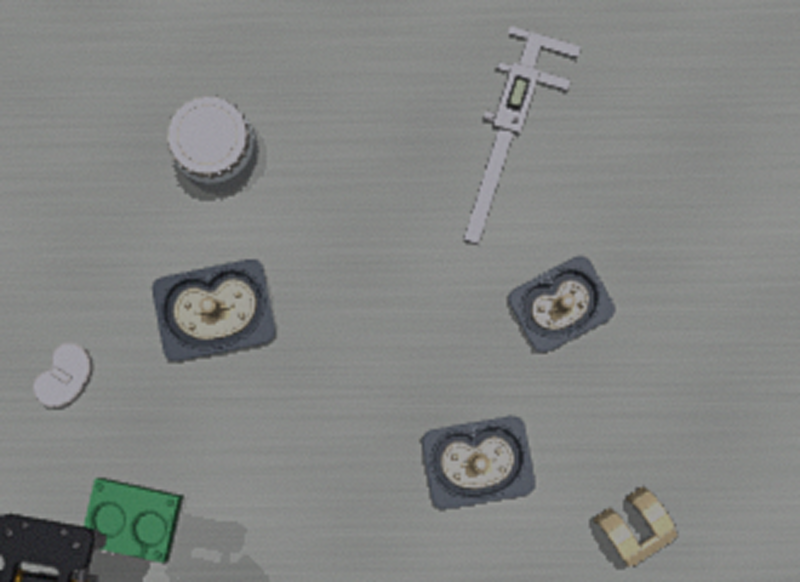

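View pics/s9.png

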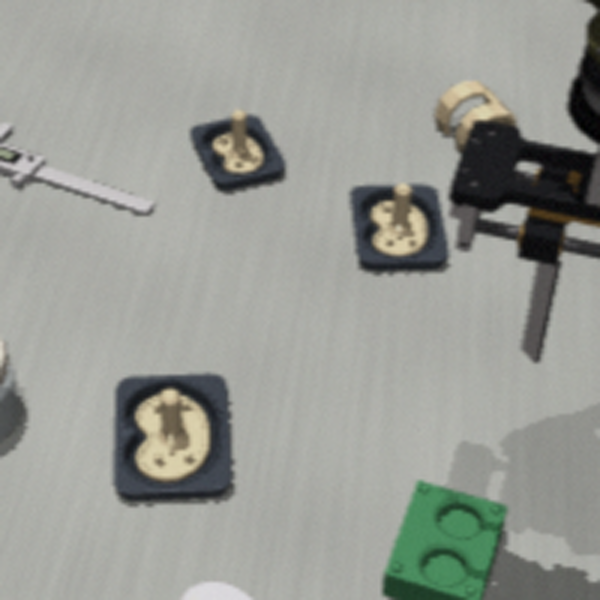

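Both views show the three trays in line with their wells and clear of the walls: large (213,308), small (563,303) and medium (478,463) in the top view. The bystanders have not moved. Handing in.

```bash
python3 -c "
from station import *; print(hand_in()); print(get_obs()['time_s'])"
```

```text
the job is handed in; nothing more can be done
None
the job is handed in; nothing more can be done
```

All three trays are packed stem up in their matching wells, and the job is handed in at about 21 s of the 88 s allowed. I took them small, then medium, then large, gripping each by the stem. Each was turned in line with its well and lowered until the floor pushed back (about 7, 16 and 6 N) before I let go.

**Position:** the last top and side pictures show each tray lying flat in line with its well, notch to notch and clear of the walls. Measured stem tops are within about 2 mm of the well centres, which is the calibration's accuracy.

**Height:** stem-top heights read 51–54 mm, against 54 mm for a seated tray. I put the spread down to depth noise.

**Bystanders:** the insert, femoral part, mould and calliper show no movement in the pictures. I judged that by eye and did not measure it.

**Disagreements:** the camera estimates of tray yaw differed by up to about 15° between methods, so I took the yaw from the peg positions. The side camera's shell outlines included shadow, so I used the top view for the well centres. No check failed.

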